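# Seat the block on its parallels in the bench vise

### The arm

A 6-joint arm with a two-finger parallel gripper is mounted at the origin on the work surface. World frame = base frame: x ahead of the robot, y to its left, z up, the work surface at z = 0. Lengths are in m, angles in rad, forces in N, time in s.
With the tool pointing down it reaches from about 0.375 to 0.9 m from the base axis. Payload 3.1 kg.
Tool frame: the origin (TCP) lies at the very end of the fingers, on their centre line; the grasp point (between the pads) lies 19 mm behind it (grip_depth is the distance from the TCP to the grasp point, in m); z points along the fingers, y is the line along which they close (so a half turn about z gives the same grasp; the last joint's range is limited). The gripper opens to 85 mm and grips with 20 to 120 N. Pads are 22 mm wide; open, the fingers measure 114 mm over their backs; the gripper's body (76 mm by 85 mm) begins 54 mm behind the grasp point. The pads swing forward as they close: fully open they stand 13 mm farther back than shut.
Start: joints at [-1.458, 0.527, 1.433, -0, 1.181, -0.178], TCP at [0.18, -0.599, 0.197] pointing down, gripper open.
Joint ranges: [-3.08, 3.08], [-0.75, 2.2], [0.22, 2.44], [-1.43, 4.57], [0, 2.65], [-2.85, 2.85]. Speed limits (rad/s): [2.79, 2.79, 3.14, 3.14, 3.14, 3.14].

### API

Orientations are given as a unit quaternion [x, y, z, w].
In Python, from station import * gives the robot as it stands.
- The arm moves only by the tool apply_moves, never from a script. Its argument "plan" is a list of rows, each a list of 7 numbers: the shift along the tool's x, y, z in m, then the turn, a rotation vector about the tool's x, y, z in rad, then the gripper command: -1 is fully open, 1 is shut, values between are in proportion. In form: [[dx, dy, dz, wx, wy, wz, jaw], ...]. A call has 1 to 8 rows; each row shifts and turns the commanded pose from where the row before left it, along the tool's axes as they then stand; what a row does not reach is not made up. A row lasts 1/8 s, in which the tool goes at most 62.5 mm and 10.7 degrees, less where a joint would pass 70% of its speed; a pose out of reach is approached as far as the arm can. A call is refused whole if a number of a shift passes 0.0625 or a number of a turn 0.188, either way. A call with a gripper value outside its range is refused whole. The fingers move at their own pace and stop on an object; "force" is the grip in N (left out, the last holds). Time passes only in rows, so rows that do not move let the fingers close. It gives the time, the measured TCP pose, the force, the opening and the grip force at its end, in the units of the state.
- sense(): the state, without advancing time (a new reading comes with each control period).
- snapshot(name): name is "scene" or "top"; returns the picture (400x640x3 uint8, red, green, blue); there is no depth.
- calibration(name): a dict with "camera_matrix" (3x3 intrinsics, pixels), "k1" (the pictures are not rectified: a ray, as slopes to the right and down, at radius r is drawn at 1 + k1 r^2 times it, then the intrinsics apply), "R" (3x3) and "t" (3): a world point X has camera coordinates R X + t. Camera axes: x right, y down, z forward; pixel columns grow to the right and rows downward; lengths in m; the calibration is good to about 2 mm. A picture is of the moment at which its call begins. calibration takes no time and is no camera call.
- sign_off(): hands the job in; it is judged then, once.
The state is a dict: "t": time; "q": joint angles; "qd": joint speeds; "tau": joint torques, N m; "tcp_pos": TCP position; "tool_rot": TCP orientation; "force": force on the tool from outside, world axes, zero at the start; "ft_torque": the same for the moment, N m; "finger_gap": opening from 0.0 (shut) to 1.0 (fully open); "gripper_force": force on a finger pad.
Only numpy, scipy, OpenCV 4.12 (cv2) and the standard library are available. Lean on these libraries where they do the work, as an engineer would, in place of code of your own. Each camera call takes 0.05 s, during which the arm holds its last target. There are 200 camera calls.

### The job

The aluminium block is clamped in the vise but has lifted clear of the two steel parallels under it, and these have been left off-centre. Slide the parallels back until both are centred endways in the jaws, then press the block down on to them from above, firmly but gently and without hammering it, until neither parallel can slide. Leave the other things on the bench where they are.

Things in the scene. Friction and masses are not known exactly. Their poses are not given: they have to be found in the camera images.
- vise: Steel bench vise, fixed. Origin: centre of its underside on the bench, z up; the jaws run along its y and clamp along its x, screw and handle towards -x. Flange 130 x 140 mm (x, y), 14 mm high; body above it 150 x 90 mm. Jaws: x = 30 to 58 and -58 to -30 mm, y = -45 to 45 mm, tops at z = 80 mm. Handle bar at x = -118 mm, z = 31 mm, y within 47 mm.
- vise_bed (a point): Centre of the vise's flat bed between the jaws, 40 mm above the bench; axes as the vise's. The bed is 90 mm long in y. Fully seated, the block's underside is 20 mm above this point.
- block: Aluminium block between the jaws, 59 x 70 x 34 mm (x, y, z), about 0.34 kg. Origin: centre of its underside, axes along the vise's. It starts level, 3 to 9 mm above the parallels. The jaws pinch it: it can only slide straight up and down, and stays where it is left.
- block_top (a point): Centre of the block's flat top, the place to press. A push of about 10 N slides the block down; when it meets the parallels the force climbs steeply. A steady 23 to 27 N there wedges it, so that both parallels stay pinched after the push; under 20 N leaves them loose. More than 32 N, even for a moment as in a blow or a fast touch, marks it.
- parallel_a: One of two equal loose steel parallels, bars 10 x 120 x 20 mm (x, y, z), 0.18 kg, on edge on the vise's bed along its y, at vise x = -21 or 21 mm. Origin: centre of its underside. Centred: vise y = 0, both ends 15 mm past the jaws; it starts shifted by up to 38 mm. Its overhanging end can be pushed or pinched from above until the block sits on it.
- parallel_b: The other parallel, alike in every way, beside the other jaw.
- drift: brass drift, a 110 mm rod with a square collar, lying near the vise; a bystander, to be left alone. Origin: centre of its underside.
- mallet: small black-headed mallet with a wooden handle, lying near the vise; a bystander, to be left alone. Origin: centre of its underside.
- screwdriver: black-handled screwdriver lying on the mat; a bystander, to be left alone. Origin: centre of its underside.
- tin: tin, 68 mm across and 85 mm high; a bystander, to be left alone. Origin: centre of its underside.
- spray: spray bottle, 215 mm high; a bystander, to be left alone. Origin: centre of its underside.
There are look-alikes about, which are no part of the job. What is shaped like the vise but orange is not meant.

How it is judged:
By the outcome, as a careful person would: the job done as asked, in the order asked, and still so for the second after the job is handed in, with the robot touching nothing.
It also fails if it takes over 58 s, if anything falls off the work surface, if the arm or the gripper's body presses on something with over 40 N, if the wrist force passes 120 N, or if a joint passes its speed limit or range.

## Working session

There is one attempt and no reset: what is moved stays moved. The work goes in short steps, Python scripts to look and compute and a tool call to move; the robot and the scene stay as the last step left them, time stands still between calls to the robot, and variables do not carry over. Pictures are saved under pics/ and viewed, at most 10 in all, crops included, and the job is handed in when it is done.

Besides the shell and the picture viewer there is one more tool, called after ">>>" as name(argument=value, ...), one argument or row to a line, values as JSON. apply_moves: Moves the arm, as the interface text tells. Its arguments: {"type":"object","properties":{"plan":{"type":"array"},"force":{"type":"number"}},"required":["plan"]}

```bash
mkdir -p pics; ls; python3 - <<'E'
from station import *
import cv2
for n in("scene","top"):
    cv2.imwrite(f"pics/{n}0.png",snapshot(n)[:,:,::-1]); c=calibration(n); print(n,c)
s=sense();print(s)
E
```

```text
pics
scene {'camera_matrix': array([[392.59479003,   0.        , 324.25278242],
       [  0.        , 392.59479003, 203.50987565],
       [  0.        ,   0.        ,   1.        ]]), 'k1': -0.058421793047973285, 'R': array([[-0.62115209,  0.78368713, -0.00213809],
       [ 0.66522836,  0.52581522, -0.5300845 ],
       [-0.41429616, -0.33068541, -0.84794212]]), 't': array([ 0.30080835, -0.30143441,  1.36322515])}
top {'camera_matrix': array([[369.92085074,   0.        , 314.03131838],
       [  0.        , 369.92085074, 198.45610419],
       [  0.        ,   0.        ,   1.        ]]), 'k1': -0.049245612200511366, 'R': array([[ 0.02679456, -0.99932491, -0.02513509],
       [-0.9864725 , -0.02236541, -0.16239397],
       [ 0.16172219,  0.02914635, -0.98640581]]), 't': array([0.03416623, 0.49678395, 1.15945912])}
{'t': 0.1, 'q': array([-1.45748227e+00,  5.28392339e-01,  1.43380970e+00,  2.50412854e-05,
        1.18141651e+00, -1.78479983e-01]), 'qd': array([-0.00107361, -0.0039488 , -0.00360198, -0.00077992,  0.00072559,
       -0.00048074]), 'tau': array([-1.57466247e-04, -4.43302810e+01, -1.78586662e+01, -1.97812451e-04,
        3.91848735e-03,  2.10366636e-06]), 'tcp_pos': array([ 0.17975753, -0.59782446,  0.1959085 ]), 'tool_rot': array([ 9.89376080e-01,  1.45375191e-01,  4.45715504e-05, -1.01203636e-03]), 'force': array([ 0.54685267, -0.7810003 , -0.42140552]), 'ft_torque': array([0.00592194, 0.0044725 , 0.02072899]), 'gripper_force': 0.0, 'finger_gap': 1.0029211005169463}
```

View pics/scene0.png

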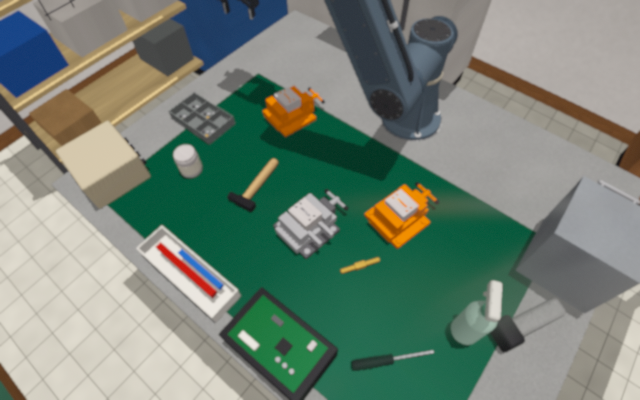

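View pics/top0.png

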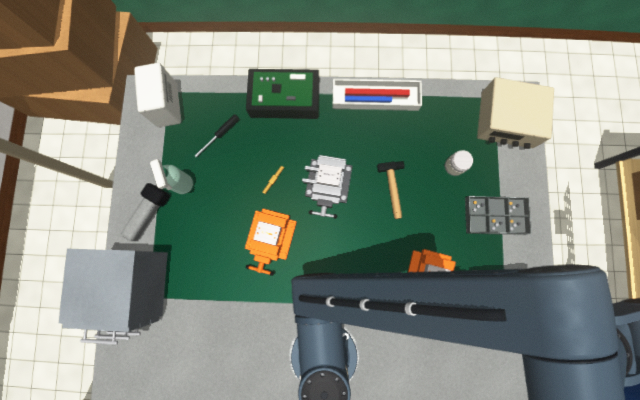

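The grey steel vise is at top (327,180) / scene (308,222). The orange ones at top (268,235) and (432,262) are the look-alikes. Next is one enlarged crop to confirm.

```bash
python3 - <<'E'
import cv2,numpy as np
a=cv2.imread("pics/top0.png")[145:225,290:365];b=cv2.imread("pics/scene0.png")[182:262,268:353]
r=lambda i,w:cv2.resize(i,(w,400),interpolation=cv2.INTER_CUBIC)
a=cv2.resize(a,None,fx=5,fy=5,interpolation=cv2.INTER_CUBIC);b=cv2.resize(b,None,fx=5,fy=5,interpolation=cv2.INTER_CUBIC)
cv2.imwrite("pics/c1.png",np.hstack([a,b]))
E
```

```text
(no output)
```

View pics/c1.png

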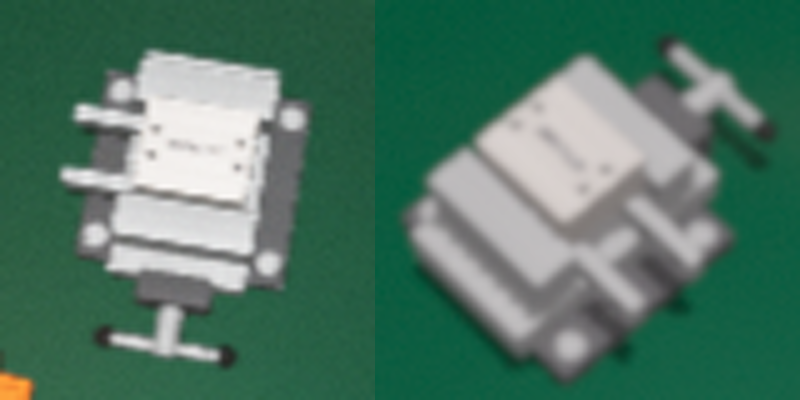

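Confirmed: the grey vise holds the silver block, and both parallels stick out on its +y side. In the top crop the tips are at (75,115) and (63,178). Next I fit the poses.

```bash
cat > h.py <<'E'
import numpy as np,cv2
from station import *
from scipy.optimize import least_squares
def proj(n,X):
    c=calibration(n);p=np.asarray(X)@c["R"].T+c["t"];s=p[:,:2]/p[:,2:]
    s=s*(1+c["k1"]*(s**2).sum(1,keepdims=True));K=c["camera_matrix"]
    return s*[K[0,0],K[1,1]]+K[:2,2]
def world(v,P):
    c,s=np.cos(v[2]),np.sin(v[2]);P=np.asarray(P,float)/1000
    return P@np.array([[c,s,0],[-s,c,0],[0,0,1]])+[v[0],v[1],0]
E
cat > fit.py <<'E'
from h import *
T=lambda x,y:(290+x/5,145+y/5); S=lambda x,y:(268+(x-375)/5,182+y/5)
# fixed vise points, tips (s idx), block top corners
def model(v):
    a,b,h=v[3:6]*1000
    t=[(58,45,80),(58,-45,80),(-118,47,31),(-118,-47,31),(21,60+a,60),(-21,60+b,60),(29.5,35,h),(29.5,-35,h),(-29.5,35,h),(-29.5,-35,h)]
    s=[(58,-45,80),(58,45,80),(-118,47,31),(-118,-47,31),(21,60+a,60),(-21,60+b,60),(29.5,35,h),(29.5,-35,h),(-29.5,35,h),(-29.5,-35,h)]
    return np.vstack([proj("top",world(v,t)),proj("scene",world(v,s))])
m=np.array([T(148,52),T(280,72),T(103,335),T(227,355),T(75,112),T(63,175),T(146,100),T(262,115),T(130,190),T(247,207),
 S(427,180),S(540,285),S(767,130),S(668,45),S(636,305),S(696,265),S(568,222),S(476,140),S(645,158),S(555,78)])
r=least_squares(lambda v:(model(v)-m).ravel(),[.55,0,0,0.02,0.02,.1],loss="soft_l1")
print(r.x.round(4));print((model(r.x)-m).round(1).tolist())
E
python3 fit.py
```

```text
[ 0.5635 -0.0016 -0.137   0.0223  0.0244  0.0943]
[[-1.2, 0.7], [0.2, 0.9], [-1.3, -0.2], [2.4, 0.4], [0.3, -0.5], [-0.2, -0.7], [0.8, -1.1], [-0.4, -0.7], [1.0, -0.9], [-0.3, -0.9], [0.0, -0.9], [-0.3, -0.3], [1.2, 1.0], [-1.6, -1.6], [0.7, -0.4], [0.6, -1.7], [-0.6, 0.6], [0.2, 0.4], [0.3, -0.1], [0.7, 0.0]]
```

>>> apply_moves(
  plan=[
    [0,0,0,0,0,-0.163,-1],
    [0,0,0,0,0,-0.163,-1],
    [0,0,0,0,0,-0.163,-1],
    [0,0,0,0,0,-0.163,-1],
    [0,0,0,0,0,-0.163,-1],
    [0,0,0,0,0,-0.163,-1],
    [0,0,0,0,0,-0.163,-1],
    [0,0,0,0,0,0,-1],
  ],
)

```text
t: 1.1
tcp_pos: [0.1798, -0.5981, 0.1963]
tool_rot: [0.755, 0.656, 0.0, -0.001]
force: [0.5, 0.1, -0.4]
finger_gap: 1.0
gripper_force: 0.0
```

```bash
cat > st.py <<'E'
from h import *
from scipy.spatial.transform import Rotation as Ro
V=np.array([.5635,-.0016,-.137])
def st():
    s=sense();R=Ro.from_quat(s["tool_rot"]).as_matrix();d=s["tcp_pos"][:2]-V[:2];c,n=np.cos(V[2]),np.sin(V[2])
    print("t",round(s["t"],2),"vise xy mm",np.round(1000*np.array([c*d[0]+n*d[1],-n*d[0]+c*d[1]]),1),"z",round(s["tcp_pos"][2]*1000,1),"yaw",round(np.arctan2(R[1,1],R[0,1]),4),"tilt",R[:2,2].round(4),"F",s["force"].round(1),"M",s["ft_torque"].round(2),"gap",round(s["finger_gap"],3),"q",s["q"].round(2))
if __name__=="__main__":
    st()
E
python3 st.py
```

```text
t 1.1 vise xy mm [-298.7 -643.3] z 196.3 yaw -0.1399 tilt [-0.0001  0.0012] F [ 0.5  0.1 -0.4] M [-0.   -0.06  0.04] gap 1.0 q [-1.46  0.53  1.43 -0.    1.18 -1.32]
```

>>> apply_moves(
  plan=[
    [0.0445,0.0187,0,0,0,0,-1],
    [0.0445,0.0187,0,0,0,0,-1],
    [0.0445,0.0187,0,0,0,0,-1],
    [0.0445,0.0187,0,0,0,0,-1],
    [0.0445,0.0187,0,0,0,0,-1],
    [0.0445,0.0187,0,0,0,0,-1],
    [0.0445,0.0187,0,0,0,0,-1],
    [0.0445,0.0187,0,0,0,0,-1],
  ],
)

```text
t: 2.1
tcp_pos: [0.3776, -0.2652, 0.1969]
tool_rot: [0.755, 0.655, 0.0, 0.0]
force: [0.8, -0.4, -0.7]
finger_gap: 0.997
gripper_force: 0.0
```

>>> apply_moves(
  plan=[
    [0.0445,0.0187,0,0,0,0,-1],
    [0.0445,0.0187,0,0,0,0,-1],
    [0.0445,0.0187,0,0,0,0,-1],
    [0.0445,0.0187,0,0,0,0,-1],
    [0.0445,0.0187,0,0,0,0,-1],
    [0.0445,0.0187,0,0,0,0,-1],
    [0.0445,0.0187,0,0,0,0,-1],
    [0.0445,0.0187,0,0,0,0,-1],
  ],
)

```text
t: 3.1
tcp_pos: [0.5747, 0.067, 0.1967]
tool_rot: [0.755, 0.656, -0.0, 0.0]
force: [0.4, -0.7, 0.9]
finger_gap: 1.003
gripper_force: 0.0
```

```bash
python3 st.py; python3 - <<'E'
from h import *
for n in("scene","top"): cv2.imwrite(f"pics/{n}1.png",snapshot(n)[:,:,::-1])
a=cv2.imread("pics/top1.png")[130:230,255:355];b=cv2.imread("pics/scene1.png")[172:272,263:363]
f=lambda i:cv2.resize(i,(400,400),interpolation=cv2.INTER_CUBIC)
cv2.imwrite("pics/c2.png",np.hstack([f(a),f(b)]))
E
```

```text
t 3.1 vise xy mm [ 1.7 69.5] z 196.7 yaw -0.1409 tilt [-0.0002 -0.0002] F [ 0.4 -0.7  0.9] M [ 0.02 -0.03  0.02] gap 1.003 q [-0.08  0.47  1.55 -0.    1.13  0.06]
```

View pics/c2.png

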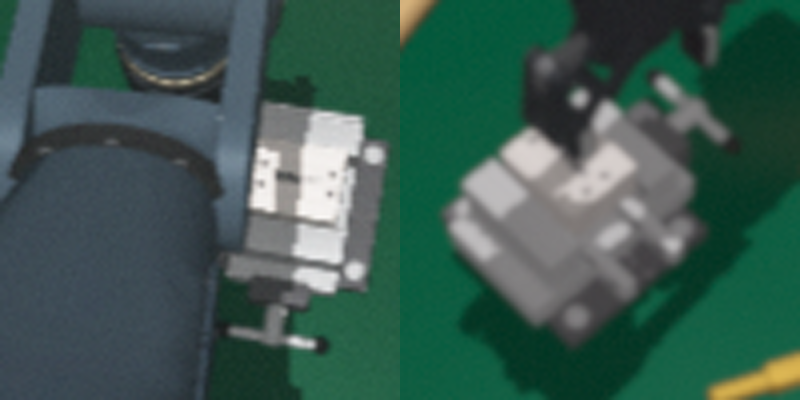

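The crops show the arm over the vise, with one finger visible at the right place. Now I descend straddling the parallels.

>>> apply_moves(
  plan=[
    [0,-0.0015,0.025,0,0,0,-1],
    [0,0,0.025,0,0,0,-1],
    [0,0,0.025,0,0,0,-1],
    [0,0,0.025,0,0,0,-1],
    [0,0,0.025,0,0,0,-1],
    [0,0,0.012,0,0,0,-1],
    [0,0,0.011,0,0,0,-1],
    [0,0,0,0,0,0,-1],
  ],
)

```text
t: 4.2
tcp_pos: [0.5723, 0.0656, 0.0485]
tool_rot: [0.754, 0.656, -0.0, -0.0]
force: [0.1, 0.8, 0.0]
finger_gap: 0.995
gripper_force: 0.0
```

>>> apply_moves(
  plan=[
    [-0.003,0,0,0,0,0,-1],
    [-0.003,0,0,0,0,0,-1],
    [-0.002,0,0,0,0,0,-1],
    [0,0,0,0,0,0,-1],
  ],
)

```text
t: 4.7
tcp_pos: [0.5717, 0.0576, 0.0491]
tool_rot: [0.754, 0.657, 0.0, 0.0]
force: [-0.4, -0.8, 1.4]
finger_gap: 0.999
gripper_force: 0.0
```

```bash
python3 st.py
```

```text
t 4.7 vise xy mm [ 0.  59.7] z 49.1 yaw -0.1384 tilt [ 0.0004 -0.    ] F [-0.4 -0.8  1.4] M [-0.   -0.02 -0.  ] gap 0.999 q [-0.09  0.67  1.68  0.    0.79  0.04]
```

Expected contact is at y≈56. I'm approaching in 1 mm steps.

>>> apply_moves(
  plan=[
    [-0.001,0,0,0,0,0,-1],
    [-0.001,0,0,0,0,0,-1],
    [0,0,0,0,0,0,-1],
  ],
)

```text
t: 5.08
tcp_pos: [0.5712, 0.0558, 0.0488]
tool_rot: [0.754, 0.657, -0.0, -0.0]
force: [0.6, 0.1, 1.0]
finger_gap: 1.0
gripper_force: 0.0
```

>>> apply_moves(
  plan=[
    [-0.001,0,0,0,0,0,-1],
    [0,0,0,0,0,0,-1],
  ],
)

```text
t: 5.32
tcp_pos: [0.5711, 0.0548, 0.0488]
tool_rot: [0.754, 0.657, 0.0, 0.0]
force: [1.1, -0.2, -0.1]
finger_gap: 1.0
gripper_force: 0.0
```

>>> apply_moves(
  plan=[
    [-0.001,0,0,0,0,0,-1],
    [0,0,0,0,0,0,-1],
  ],
)

```text
t: 5.58
tcp_pos: [0.571, 0.0538, 0.0488]
tool_rot: [0.754, 0.657, 0.0, 0.0]
force: [0.5, 0.3, -0.1]
finger_gap: 0.994
gripper_force: 0.0
```

```bash
python3 st.py
```

```text
t 5.58 vise xy mm [-0.1 55.9] z 48.8 yaw -0.1381 tilt [ 0. -0.] F [ 0.5  0.3 -0.1] M [ 0.04 -0.02  0.01] gap 0.994 q [-0.1   0.67  1.68 -0.    0.79  0.04]
```

>>> apply_moves(
  plan=[
    [-0.001,0,0,0,0,0,-1],
    [0,0,0,0,0,0,-1],
  ],
)

```text
t: 5.82
tcp_pos: [0.5708, 0.0528, 0.0488]
tool_rot: [0.754, 0.657, -0.0, -0.0]
force: [0.7, -0.1, -1.1]
finger_gap: 1.002
gripper_force: 0.0
```

>>> apply_moves(
  plan=[
    [-0.001,0,0,0,0,0,-1],
    [0,0,0,0,0,0,-1],
  ],
)

```text
t: 6.08
tcp_pos: [0.5707, 0.0518, 0.0488]
tool_rot: [0.754, 0.657, -0.0, -0.0]
force: [-0.9, -1.0, 1.0]
finger_gap: 1.001
gripper_force: 0.0
```

```bash
python3 st.py
```

```text
t 6.08 vise xy mm [-0.2 53.9] z 48.8 yaw -0.1381 tilt [-0.  0.] F [-0.9 -1.   1. ] M [-0.01  0.02 -0.04] gap 1.001 q [-0.1   0.67  1.68  0.    0.79  0.03]
```

>>> apply_moves(
  plan=[
    [-0.001,0,0,0,0,0,-1],
    [0,0,0,0,0,0,-1],
  ],
)

```text
t: 6.32
tcp_pos: [0.5705, 0.0508, 0.0488]
tool_rot: [0.754, 0.657, -0.0, -0.0]
force: [0.1, 0.1, 0.0]
finger_gap: 0.999
gripper_force: 0.0
```

>>> apply_moves(
  plan=[
    [-0.001,0,0,0,0,0,-1],
    [0,0,0,0,0,0,-1],
  ],
)

```text
t: 6.58
tcp_pos: [0.5704, 0.0498, 0.0488]
tool_rot: [0.754, 0.657, -0.0, 0.0]
force: [-0.2, 0.2, 0.2]
finger_gap: 0.998
gripper_force: 0.0
```

```bash
python3 st.py
```

```text
t 6.58 vise xy mm [-0.1 51.9] z 48.8 yaw -0.1381 tilt [ 0. -0.] F [-0.2  0.2  0.2] M [ 0.02 -0.03 -0.03] gap 0.998 q [-0.11  0.67  1.68 -0.    0.79  0.03]
```

>>> apply_moves(
  plan=[
    [-0.001,0,0,0,0,0,-1],
    [0,0,0,0,0,0,-1],
  ],
)

```text
t: 6.82
tcp_pos: [0.5703, 0.0488, 0.0488]
tool_rot: [0.754, 0.657, 0.0, 0.0]
force: [-0.4, 0.6, 0.6]
finger_gap: 0.996
gripper_force: 0.0
```

>>> apply_moves(
  plan=[
    [-0.001,0,0,0,0,0,-1],
    [0,0,0,0,0,0,-1],
  ],
)

```text
t: 7.08
tcp_pos: [0.5701, 0.0478, 0.0488]
tool_rot: [0.754, 0.657, -0.0, -0.0]
force: [-0.8, -0.4, 0.1]
finger_gap: 0.999
gripper_force: 0.0
```

```bash
python3 st.py;  python3 - <<'E'
from h import *
b=snapshot("scene")[182:262,280:360,::-1]
cv2.imwrite("pics/c3.png",cv2.resize(b,(560,560),interpolation=cv2.INTER_CUBIC))
E
```

```text
t 7.08 vise xy mm [-0.2 49.9] z 48.8 yaw -0.1381 tilt [-0.  0.] F [-0.8 -0.4  0.1] M [-0.07  0.01  0.02] gap 0.999 q [-0.11  0.67  1.69  0.    0.79  0.03]
```

View pics/c3.png

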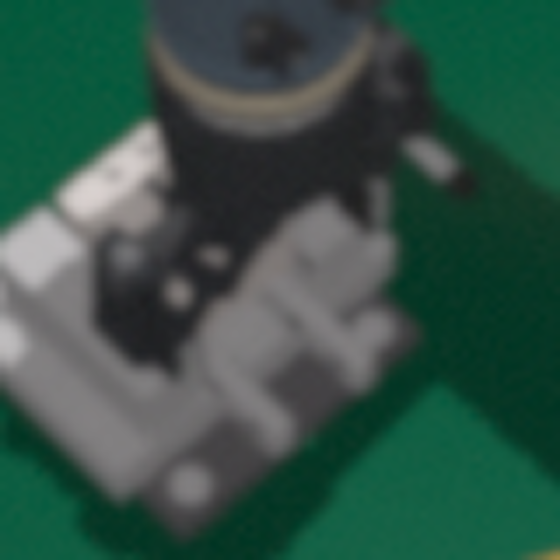

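```bash
python3 - <<'E'
from h import *
V=[.5635,-.0016,-.137]
P={"tcp":(0,50,49),"tip+":(50,50,62),"tip-":(-50,50,62),"J++":(58,45,80),"J+-":(58,-45,80),"J-+":(-58,45,80),"F++":(65,70,14),"F-+":(-65,70,14),"F+-":(65,-70,14)}
for n,o,k in(("scene",(280,182),7),("top",(290,145),5)):
    for a,p in zip(P,proj(n,world(V,list(P.values())))): print(n,a,p.round(1),((p-o)*k).round())
print(sense()["force"])
E
```

```text
scene tcp [318.4 231.8] [269. 349.]
scene tip+ [304.6 241.1] [172. 414.]
scene tip- [331.6 218.4] [361. 255.]
scene J++ [300.7 238.7] [145. 397.]
scene J+- [278.4 217.1] [-11. 246.]
scene J-+ [332.5 212.2] [367. 212.]
scene F++ [306.2 257.2] [184. 526.]
scene F-+ [340.  228.1] [420. 323.]
scene F+- [273.3 224.7] [-47. 299.]
top tcp [314.1 175.5] [121. 152.]
top tip+ [316.5 159.7] [133.  74.]
top tip- [311.5 189.6] [107. 223.]
top J++ [318.4 156.1] [142.  55.]
top J+- [346.2 160.4] [281.  77.]
top J-+ [312.4 191.3] [112. 231.]
top F++ [311.7 158.4] [108.  67.]
top F-+ [305.3 195.8] [ 76. 254.]
top F+- [352.7 164.7] [314.  98.]
[-0.03381457  0.21319932  0.00178111]
```

```bash
python3 - <<'E'
from h import *
V=[.5635,-.0016,-.137]
i=snapshot("scene")[190:262,275:355,::-1]
i=(255*(i/255.)**.45).astype(np.uint8)
i=cv2.resize(i,(800,600)[:1]*1+(600,) if 0 else None,fx=8,fy=8,interpolation=cv2.INTER_CUBIC)
f=lambda p:tuple(int(v) for v in (proj("scene",world(V,[p]))[0]-(275,190)+.5)*8)
for l,c in (([(58,45,80),(30,45,80),(30,45,40),(58,45,40),(58,45,80)],(0,0,255)),([(-58,45,80),(-30,45,80),(-30,45,40),(-58,45,40),(-58,45,80)],(0,0,255)),
 ([(43,61,62),(57,61,62),(57,61,100)],(255,0,0)),([(-43,61,62),(-57,61,62),(-57,61,100)],(255,0,0))):
    for a,b in zip(l,l[1:]): cv2.line(i,f(a),f(b),c,1)
cv2.imwrite("pics/c4.png",i)
E
```

```text
(no output)
```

View pics/c4.png

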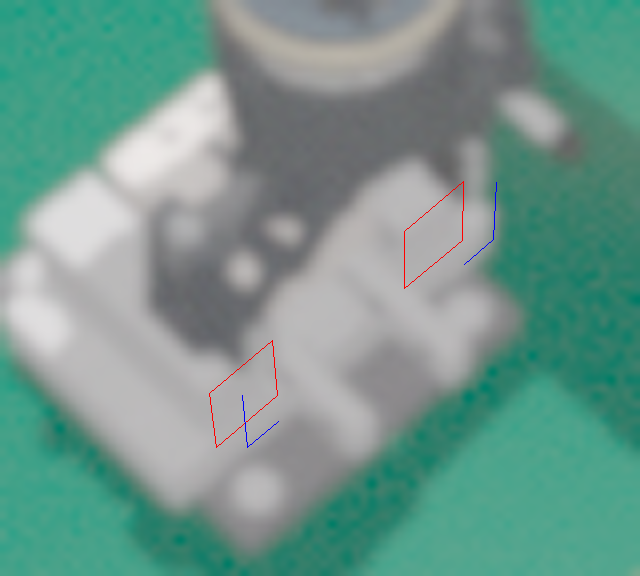

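Light-grey fingertips lie in front of the jaw end, about where predicted, so contact should be close. I'm continuing gently.

>>> apply_moves(
  plan=[
    [-0.001,0,0,0,0,0,-1],
    [0,0,0,0,0,0,-1],
  ],
)

```text
t: 7.42
tcp_pos: [0.57, 0.0468, 0.0488]
tool_rot: [0.754, 0.657, 0.0, 0.0]
force: [-0.0, 0.0, 0.1]
finger_gap: 1.004
gripper_force: 0.0
```

>>> apply_moves(
  plan=[
    [-0.001,0,0,0,0,0,-1],
    [0,0,0,0,0,0,-1],
  ],
)

```text
t: 7.68
tcp_pos: [0.5699, 0.0459, 0.0488]
tool_rot: [0.754, 0.657, -0.0, -0.0]
force: [0.2, 0.3, -0.0]
finger_gap: 1.0
gripper_force: 0.0
```

```bash
python3 st.py
```

```text
t 7.67 vise xy mm [-0.2 47.9] z 48.8 yaw -0.1381 tilt [-0.  0.] F [ 0.2  0.3 -0. ] M [-0.04  0.07  0.  ] gap 1.0 q [-0.12  0.67  1.69  0.    0.79  0.02]
```

```bash
python3 - <<'E'
from h import *
a=cv2.imread("pics/scene0.png");b=snapshot("scene")[:,:,::-1]
V=[.5635,-.0016,-.137]
f=lambda i,g:cv2.resize((255*(i[195:255,290:345]/255.)**g).astype(np.uint8),None,fx=7,fy=7,interpolation=cv2.INTER_CUBIC)
cv2.imwrite("pics/c5.png",np.hstack([f(a,1),f(b,.5)]))
E
```

```text
(no output)
```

View pics/c5.png

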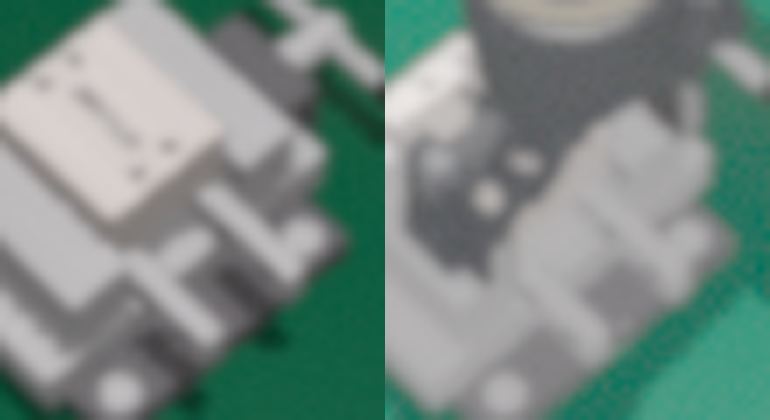

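```bash
python3 - <<'E'
from h import *
V=[.5635,-.0016,-.137]
for z in (197,210,220,230,240): print(z,((proj("scene",world(V,[(51,69.5,z),(-48,69.5,z),(51,80.5,z),(51,58.5,z)]))-(263,172))*4+(400,0)).round().tolist())
for z in (62,72,82,92): print(z,((proj("scene",world(V,[(50,48,z),(-50,48,z),(50,59,z),(50,37,z)]))-(290,195)+.5)*7+(385,0)).round().tolist())
E
```

```text
197 [[577.0, 196.0], [697.0, 97.0], [590.0, 207.0], [565.0, 184.0]]
210 [[576.0, 184.0], [698.0, 85.0], [589.0, 196.0], [564.0, 173.0]]
220 [[576.0, 176.0], [698.0, 76.0], [589.0, 188.0], [563.0, 164.0]]
230 [[575.0, 167.0], [699.0, 67.0], [588.0, 179.0], [562.0, 155.0]]
240 [[574.0, 158.0], [699.0, 57.0], [587.0, 170.0], [561.0, 146.0]]
62 [[487.0, 323.0], [676.0, 164.0], [507.0, 342.0], [468.0, 304.0]]
72 [[486.0, 311.0], [676.0, 152.0], [506.0, 330.0], [466.0, 292.0]]
82 [[485.0, 299.0], [677.0, 139.0], [505.0, 318.0], [465.0, 280.0]]
92 [[483.0, 286.0], [677.0, 125.0], [503.0, 305.0], [463.0, 267.0]]
```

The first image crop showed the open fingertips about 30 mm behind the TCP, so they sit above the jaw tops. I'll shut the gripper, which puts the tip at the TCP, and touch the +x jaw's end instead.

>>> apply_moves(
  plan=[
    [0,0,-0.03,0,0,0,-1],
    [0,0,-0.03,0,0,0,-1],
    [0.02,0.023,0,0,0,0,1],
    [0,0.022,0,0,0,0,1],
    [0,0,0,0,0,0,1],
    [0,0,0,0,0,0,1],
    [0,0,0,0,0,0,1],
    [0,0,0,0,0,0,1],
  ],
)

```text
t: 8.72
tcp_pos: [0.6165, 0.0595, 0.1087]
tool_rot: [0.754, 0.657, -0.0, -0.0]
force: [-1.2, 0.3, -0.1]
finger_gap: 0.0
gripper_force: 0.0
```

```bash
python3 st.py
```

```text
t 8.72 vise xy mm [44.1 67.8] z 108.7 yaw -0.1382 tilt [-0.0008  0.0001] F [-1.2  0.3 -0.1] M [ 0.01  0.04 -0.01] gap 0.0 q [-0.08  0.63  1.53  0.    0.99  0.05]
```

>>> apply_moves(
  plan=[
    [0,0.002,0.014,0,0,0,1],
    [0,0,0.014,0,0,0,1],
    [0,0,0.014,0,0,0,1],
    [0,0,0.012,0,0,0,1],
    [-0.003,0,0,0,0,0,1],
    [-0.003,0,0,0,0,0,1],
    [-0.002,0,0,0,0,0,1],
    [0,0,0,0,0,0,1],
  ],
)

```text
t: 9.72
tcp_pos: [0.6185, 0.051, 0.0554]
tool_rot: [0.754, 0.657, 0.0, 0.0]
force: [-0.4, 0.4, -0.1]
finger_gap: 0.001
gripper_force: 0.0
```

>>> apply_moves(
  plan=[
    [-0.001,0,0,0,0,0,1],
    [0,0,0,0,0,0,1],
  ],
)

```text
t: 9.98
tcp_pos: [0.618, 0.0503, 0.055]
tool_rot: [0.754, 0.657, 0.0, 0.0]
force: [0.5, 0.7, 1.0]
finger_gap: 0.003
gripper_force: 0.0
```

>>> apply_moves(
  plan=[
    [-0.001,0,0,0,0,0,1],
    [0,0,0,0,0,0,1],
  ],
)

```text
t: 10.22
tcp_pos: [0.6178, 0.0493, 0.0548]
tool_rot: [0.754, 0.657, -0.0, -0.0]
force: [0.1, -0.5, -1.4]
finger_gap: -0.005
gripper_force: 0.0
```

```bash
python3 st.py
```

```text
t 10.22 vise xy mm [46.8 57.9] z 54.8 yaw -0.138 tilt [-0. -0.] F [ 0.1 -0.5 -1.4] M [ 0.06 -0.01  0.  ] gap -0.005 q [-0.1   0.7   1.56 -0.    0.88  0.04]
```

>>> apply_moves(
  plan=[
    [-0.001,0,0,0,0,0,1],
    [0,0,0,0,0,0,1],
  ],
)

```text
t: 10.48
tcp_pos: [0.6177, 0.0483, 0.0548]
tool_rot: [0.754, 0.657, -0.0, -0.0]
force: [-0.5, -0.2, 0.1]
finger_gap: 0.001
gripper_force: 0.0
```

>>> apply_moves(
  plan=[
    [-0.001,0,0,0,0,0,1],
    [0,0,0,0,0,0,1],
  ],
)

```text
t: 10.72
tcp_pos: [0.6175, 0.0473, 0.0548]
tool_rot: [0.754, 0.657, -0.0, 0.0]
force: [-0.8, -0.8, 0.8]
finger_gap: 0.002
gripper_force: 0.0
```

>>> apply_moves(
  plan=[
    [-0.001,0,0,0,0,0,1],
    [0,0,0,0,0,0,1],
  ],
)

```text
t: 10.98
tcp_pos: [0.6174, 0.0463, 0.0548]
tool_rot: [0.754, 0.657, -0.0, -0.0]
force: [0.7, 0.3, -0.6]
finger_gap: -0.002
gripper_force: 0.0
```

```bash
python3 st.py
```

```text
t 10.97 vise xy mm [46.8 54.8] z 54.8 yaw -0.1381 tilt [-0.  0.] F [ 0.7  0.3 -0.6] M [-0.04  0.    0.05] gap -0.002 q [-0.11  0.7   1.56  0.    0.88  0.03]
```

>>> apply_moves(
  plan=[
    [-0.001,0,0,0,0,0,1],
    [0,0,0,0,0,0,1],
  ],
)

```text
t: 11.22
tcp_pos: [0.6173, 0.0453, 0.0548]
tool_rot: [0.754, 0.657, -0.0, -0.0]
force: [0.3, -0.6, 0.9]
finger_gap: -0.002
gripper_force: 0.0
```

>>> apply_moves(
  plan=[
    [-0.001,0,0,0,0,0,1],
    [0,0,0,0,0,0,1],
  ],
)

```text
t: 11.48
tcp_pos: [0.6171, 0.0443, 0.0548]
tool_rot: [0.754, 0.657, -0.0, -0.0]
force: [-1.2, 0.5, 0.1]
finger_gap: -0.001
gripper_force: 0.0
```

```bash
python3 st.py
```

```text
t 11.47 vise xy mm [46.8 52.8] z 54.8 yaw -0.1381 tilt [-0.  0.] F [-1.2  0.5  0.1] M [ 0.   -0.01  0.03] gap -0.001 q [-0.11  0.7   1.56  0.    0.88  0.03]
```

>>> apply_moves(
  plan=[
    [-0.001,0,0,0,0,0,1],
    [0,0,0,0,0,0,1],
  ],
)

```text
t: 11.72
tcp_pos: [0.617, 0.0433, 0.0548]
tool_rot: [0.754, 0.657, -0.0, 0.0]
force: [0.1, 1.0, 1.1]
finger_gap: 0.003
gripper_force: 0.0
```

>>> apply_moves(
  plan=[
    [-0.001,0,0,0,0,0,1],
    [0,0,0,0,0,0,1],
  ],
)

```text
t: 11.98
tcp_pos: [0.6168, 0.0424, 0.0548]
tool_rot: [0.754, 0.657, -0.0, 0.0]
force: [-0.5, -0.0, 0.1]
finger_gap: -0.003
gripper_force: 0.0
```

>>> apply_moves(
  plan=[
    [-0.001,0,0,0,0,0,1],
    [0,0,0,0,0,0,1],
  ],
)

```text
t: 12.22
tcp_pos: [0.6167, 0.0414, 0.0548]
tool_rot: [0.754, 0.657, -0.0, 0.0]
force: [0.3, 0.0, -0.0]
finger_gap: 0.001
gripper_force: 0.0
```

```bash
python3 st.py;python3 - <<'E'
from h import *
b=snapshot("scene")[:,:,::-1]
f=lambda i,g:cv2.resize((255*(i[195:260,285:345]/255.)**g).astype(np.uint8),None,fx=8,fy=8,interpolation=cv2.INTER_CUBIC)
cv2.imwrite("pics/c6.png",f(b,.5))
V=[.5635,-.0016,-.137]
for p in [(46.8,50,55),(46.8,50,80),(46.8,61,55),(58,45,80),(30,45,80)]: print(p,((proj("scene",world(V,[p]))[0]-(285,195)+.5)*8).round())
E
```

```text
t 12.22 vise xy mm [46.8 49.8] z 54.8 yaw -0.1381 tilt [-0. -0.] F [ 0.3  0.  -0. ] M [ 0.02  0.01 -0.01] gap 0.001 q [-0.11  0.7   1.56 -0.    0.88  0.02]
(46.8, 50, 55) [169. 376.]
(46.8, 50, 80) [165. 342.]
(46.8, 61, 55) [191. 398.]
(58, 45, 80) [130. 353.]
(30, 45, 80) [193. 301.]
```

View pics/c6.png

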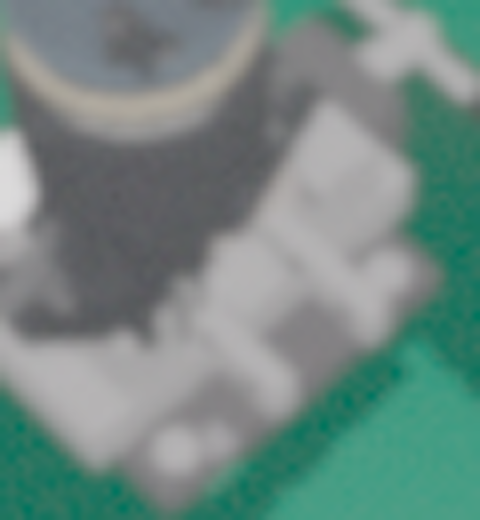

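>>> apply_moves(
  plan=[
    [-0.001,0,0,0,0,0,1],
    [0,0,0,0,0,0,1],
  ],
)

```text
t: 12.52
tcp_pos: [0.6166, 0.0404, 0.0548]
tool_rot: [0.754, 0.657, 0.0, 0.0]
force: [0.2, -0.4, -0.5]
finger_gap: -0.004
gripper_force: 0.0
```

>>> apply_moves(
  plan=[
    [-0.001,0,0,0,0,0,1],
    [0,0,0,0,0,0,1],
  ],
)

```text
t: 12.78
tcp_pos: [0.6164, 0.0394, 0.0548]
tool_rot: [0.754, 0.657, 0.0, 0.0]
force: [0.5, 0.3, -0.6]
finger_gap: -0.003
gripper_force: 0.0
```

>>> apply_moves(
  plan=[
    [-0.001,0,0,0,0,0,1],
    [0,0,0,0,0,0,1],
  ],
)

```text
t: 13.02
tcp_pos: [0.6163, 0.0384, 0.0548]
tool_rot: [0.754, 0.657, 0.0, 0.0]
force: [0.2, -0.0, -1.0]
finger_gap: 0.001
gripper_force: 0.0
```

```bash
python3 st.py
```

```text
t 13.03 vise xy mm [46.9 46.8] z 54.8 yaw -0.1381 tilt [0. 0.] F [ 0.2 -0.  -1. ] M [ 0.   -0.03 -0.02] gap 0.001 q [-0.12  0.7   1.56  0.    0.88  0.02]
```

>>> apply_moves(
  plan=[
    [0,0,0.001,0,0,0,1],
    [0,0,0.001,0,0,0,1],
    [0,0,0.001,0,0,0,1],
    [0,0,0,0,0,0,1],
  ],
)

```text
t: 13.52
tcp_pos: [0.6162, 0.0385, 0.0517]
tool_rot: [0.754, 0.657, -0.0, -0.0]
force: [0.8, 1.1, 0.4]
finger_gap: -0.001
gripper_force: 0.0
```

>>> apply_moves(
  plan=[
    [0,0,0.001,0,0,0,1],
    [0,0,0.001,0,0,0,1],
    [0,0,0.001,0,0,0,1],
    [0,0,0,0,0,0,1],
  ],
)

```text
t: 14.02
tcp_pos: [0.6162, 0.0385, 0.0487]
tool_rot: [0.754, 0.657, -0.0, -0.0]
force: [0.7, -0.3, -0.2]
finger_gap: 0.002
gripper_force: 0.0
```

```bash
python3 st.py
```

```text
t 14.03 vise xy mm [46.8 46.9] z 48.7 yaw -0.138 tilt [-0.0002  0.    ] F [ 0.7 -0.3 -0.2] M [ 0.02 -0.01  0.03] gap 0.002 q [-0.12  0.71  1.57 -0.    0.87  0.02]
```

Contact isn't appearing where predicted. I'll move the shut fingertip out over plain mat and calibrate where it shows in the image.

>>> apply_moves(
  plan=[
    [0.02,0,0,0,0,0,1],
    [0,0.03,0,0,0,0,1],
    [0,0.03,0,0,0,0,1],
    [0,0,0,0,0,0,1],
    [0,0,0,0,0,0,1],
  ],
)

```text
t: 14.65
tcp_pos: [0.677, 0.0512, 0.0483]
tool_rot: [0.754, 0.657, -0.001, -0.001]
force: [-0.5, 0.3, 1.1]
finger_gap: 0.001
gripper_force: 0.0
```

```bash
python3 st.py;python3 - <<'E'
from h import *
b=snapshot("scene")[:,:,::-1];cv2.imwrite("pics/s7.png",b)
s=sense();p=s["tcp_pos"];q=np.array([p,p+[0,0,.02],p+[0,0,.04]])
o=(265,215);pp=(proj("scene",q)-o+.5)*10;print(pp.round(),proj("scene",q))
i=cv2.resize((255*(b[215:275,265:340]/255.)**.6).astype(np.uint8),None,fx=10,fy=10,interpolation=cv2.INTER_CUBIC)
for a in pp: cv2.circle(i,tuple(int(v) for v in a),4,(0,0,255),1)
cv2.imwrite("pics/c7.png",i)
E
```

```text
t 14.65 vise xy mm [105.3  67.8] z 48.3 yaw -0.1373 tilt [-0.0024  0.0004] F [-0.5  0.3  1.1] M [ 0.    0.02 -0.01] gap 0.001 q [-0.09  0.77  1.39  0.    0.97  0.05]
[[293. 464.]
 [287. 432.]
 [282. 400.]] [[293.7785142  260.86132452]
 [293.24541133 257.71034503]
 [292.69418718 254.45029975]]
```

View pics/c7.png

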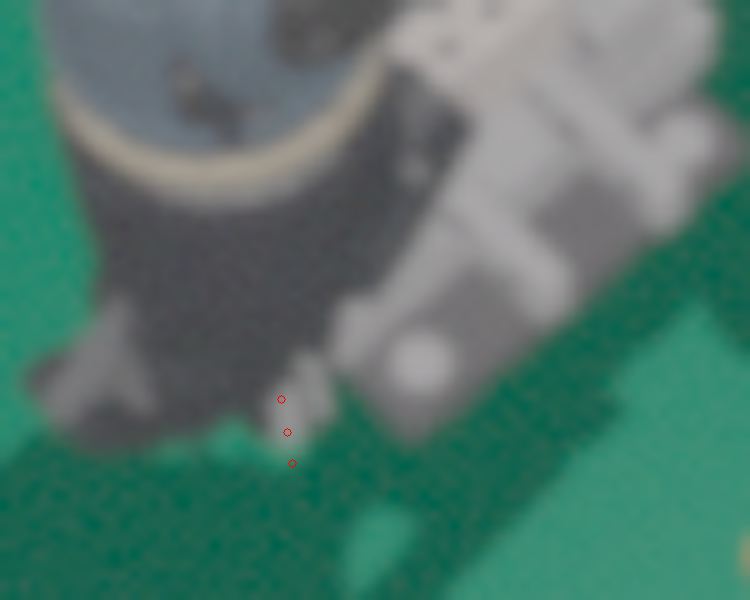

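The fingertip shows about 20–30 mm above where the TCP is projected. I'll check the true tip height by touching the mat gently.

>>> apply_moves(
  plan=[
    [0,0.015,0.005,0,0,0,1],
    [0,0,0.005,0,0,0,1],
    [0,0,0.002,0,0,0,1],
    [0,0,0.002,0,0,0,1],
    [0,0,0.002,0,0,0,1],
    [0,0,0.002,0,0,0,1],
  ],
)

```text
t: 15.45
tcp_pos: [0.6932, 0.048, 0.0308]
tool_rot: [0.754, 0.657, 0.0, -0.0]
force: [0.3, -0.5, -0.2]
finger_gap: 0.002
gripper_force: 0.0
```

>>> apply_moves(
  plan=[
    [0,0,0.002,0,0,0,1],
    [0,0,0.002,0,0,0,1],
    [0,0,0.002,0,0,0,1],
  ],
)

```text
t: 15.82
tcp_pos: [0.6934, 0.048, 0.0247]
tool_rot: [0.754, 0.657, 0.0, 0.0]
force: [0.9, 1.3, -0.7]
finger_gap: -0.005
gripper_force: 0.0
```

>>> apply_moves(
  plan=[
    [0,0,0.002,0,0,0,1],
    [0,0,0.002,0,0,0,1],
  ],
)

```text
t: 16.08
tcp_pos: [0.6934, 0.048, 0.0207]
tool_rot: [0.754, 0.657, 0.0, 0.0]
force: [1.2, -0.4, -0.1]
finger_gap: -0.004
gripper_force: 0.0
```

>>> apply_moves(
  plan=[
    [0,0,0.002,0,0,0,1],
    [0,0,0.002,0,0,0,1],
  ],
)

```text
t: 16.32
tcp_pos: [0.6933, 0.048, 0.0167]
tool_rot: [0.754, 0.657, -0.0, 0.0]
force: [0.2, -0.3, -0.1]
finger_gap: -0.002
gripper_force: 0.0
```

>>> apply_moves(
  plan=[
    [0,0,0.003,0,0,0,1],
    [0,0,0.003,0,0,0,1],
    [0,0,0.003,0,0,0,1],
    [0,0,0.002,0,0,0,1],
    [0,0,0,0,0,0,1],
  ],
)

```text
t: 16.95
tcp_pos: [0.6932, 0.048, 0.0055]
tool_rot: [0.754, 0.657, -0.0, -0.0]
force: [-0.6, -0.1, -0.5]
finger_gap: 0.003
gripper_force: 0.0
```

>>> apply_moves(
  plan=[
    [0,0,0.001,0,0,0,1],
    [0,0,0.001,0,0,0,1],
    [0,0,0.001,0,0,0,1],
    [0,0,0.001,0,0,0,1],
    [0,0,0,0,0,0,1],
  ],
)

```text
t: 17.58
tcp_pos: [0.6933, 0.048, 0.0017]
tool_rot: [0.754, 0.657, -0.0, -0.0]
force: [-0.6, 0.7, -0.5]
finger_gap: 0.002
gripper_force: 0.0
```

```bash
python3 st.py;python3 - <<'E'
from h import *
b=snapshot("scene")[:,:,::-1];cv2.imwrite("pics/s8.png",b)
p=sense()["tcp_pos"];print(proj("scene",[p,p+[0,0,.02]]))
# contrast: print brightness patch around predicted tip
u,v=proj("scene",[p])[0].round().astype(int)
print(u,v);print(b[v-12:v+6,u-7:u+9].astype(int)[:,:,2])
E
```

```text
t 17.57 vise xy mm [121.8  66.8] z 1.7 yaw -0.138 tilt [-0.0002  0.    ] F [-0.6  0.7 -0.5] M [-0.01  0.06  0.05] gap 0.002 q [-0.09  0.85  1.37  0.    0.92  0.05]
[[290.12682078 271.61654081]
 [289.55060236 268.7471159 ]]
290 272
[[32 31 30 31 33 33 34 34 32 35 34 28 16  0  6  4]
 [33 31 31 32 32 32 35 40 44 42 37 28 17  7  8  4]
 [34 34 32 31 31 34 40 51 62 63 54 35 12  3  5  6]
 [33 31 32 31 33 35 45 59 75 82 69 44 17  9  8  5]
 [35 35 33 33 33 40 54 68 78 87 77 48 17  6 10  5]
 [33 33 32 33 40 57 76 83 80 86 80 54 20 11  7  5]
 [32 29 31 34 48 68 91 93 83 84 81 55 21  4  4  3]
 [29 31 31 32 46 73 96 98 85 77 73 50 19  8  3  3]
 [29 27 25 31 44 70 94 96 80 63 51 32 12  0  7  4]
 [24 17 19 25 38 59 83 88 70 47 25 14 11  8  6 13]
 [12 11 12 16 26 43 62 66 52 27 10  5  1  5 12 15]
 [ 7  8  7 10 13 23 35 36 22  9  6  6  8  9 17 21]
 [ 5  4  5  7  6  9  9  7 12  4  6  2  7  9 19 20]
 [ 9  6  6  5  0  8  8 11  4  3  4  5  9  7 14 18]
 [ 5  5  7  2  8  5  8  4  5  7  4  8  4  7 11 18]
 [ 4  7  7  3 10  1  5 11  3  0  9  6  7  8  7  8]
 [ 7 11  5  7  7  5  7  4  5  7  8  5  3  3  6  6]
 [ 6  5  3  6  5  5  4  4  7  9  4  5  4  7  4  4]]
```

>>> apply_moves(
  plan=[
    [0,0,0.001,0,0,0,1],
    [0,0,0,0,0,0,1],
  ],
)

```text
t: 17.88
tcp_pos: [0.6933, 0.048, 0.0007]
tool_rot: [0.754, 0.657, -0.0, -0.0]
force: [-1.3, -0.3, -0.0]
finger_gap: 0.002
gripper_force: 0.0
```

>>> apply_moves(
  plan=[
    [0,0,0.001,0,0,0,1],
    [0,0,0,0,0,0,1],
  ],
)

```text
t: 18.12
tcp_pos: [0.6932, 0.048, -0.0003]
tool_rot: [0.754, 0.657, -0.0, -0.0]
force: [-0.7, 0.4, 0.2]
finger_gap: -0.003
gripper_force: 0.0
```

>>> apply_moves(
  plan=[
    [0,0,0.001,0,0,0,1],
    [0,0,0,0,0,0,1],
  ],
)

```text
t: 18.38
tcp_pos: [0.6933, 0.048, -0.0013]
tool_rot: [0.754, 0.657, -0.0, -0.0]
force: [-0.4, -1.2, -0.1]
finger_gap: 0.002
gripper_force: 0.0
```

>>> apply_moves(
  plan=[
    [0,0,0.002,0,0,0,1],
    [0,0,0.002,0,0,0,1],
  ],
)

```text
t: 18.62
tcp_pos: [0.6933, 0.048, -0.0053]
tool_rot: [0.754, 0.657, 0.0, -0.0]
force: [0.5, 0.2, 1.1]
finger_gap: -0.001
gripper_force: 0.0
```

>>> apply_moves(
  plan=[
    [0,0,0.002,0,0,0,1],
    [0,0,0.002,0,0,0,1],
  ],
)

```text
t: 18.88
tcp_pos: [0.6933, 0.048, -0.0094]
tool_rot: [0.754, 0.657, -0.0, -0.0]
force: [0.1, 1.0, 0.4]
finger_gap: 0.001
gripper_force: 0.0
```

>>> apply_moves(
  plan=[
    [0,0,0.002,0,0,0,1],
    [0,0,0.002,0,0,0,1],
  ],
)

```text
t: 19.12
tcp_pos: [0.6933, 0.048, -0.0133]
tool_rot: [0.754, 0.657, -0.0, -0.0]
force: [0.5, 0.2, 0.4]
finger_gap: 0.001
gripper_force: 0.0
```

>>> apply_moves(
  plan=[
    [0,0,0.002,0,0,0,1],
    [0,0,0.001,0,0,0,1],
  ],
)

```text
t: 19.38
tcp_pos: [0.6932, 0.048, -0.0164]
tool_rot: [0.754, 0.657, -0.0, -0.0]
force: [0.2, 0.2, -0.3]
finger_gap: -0.003
gripper_force: 0.0
```

>>> apply_moves(
  plan=[
    [0,0,0.001,0,0,0,1],
    [0,0,0.001,0,0,0,1],
  ],
)

```text
t: 19.62
tcp_pos: [0.6934, 0.0479, -0.0182]
tool_rot: [0.754, 0.657, 0.0, 0.0]
force: [-0.8, 0.5, 0.2]
finger_gap: -0.001
gripper_force: 0.0
```

>>> apply_moves(
  plan=[
    [0,0,0.001,0,0,0,1],
    [0,0,0.001,0,0,0,1],
  ],
)

```text
t: 19.88
tcp_pos: [0.6933, 0.048, -0.0202]
tool_rot: [0.754, 0.657, 0.0, -0.0]
force: [-0.1, -0.5, 0.0]
finger_gap: -0.003
gripper_force: 0.0
```

>>> apply_moves(
  plan=[
    [0,0,0.001,0,0,0,1],
    [0,0,0.001,0,0,0,1],
  ],
)

```text
t: 20.12
tcp_pos: [0.6934, 0.0479, -0.0222]
tool_rot: [0.754, 0.657, 0.0, 0.0]
force: [0.6, -0.8, 0.9]
finger_gap: -0.003
gripper_force: 0.0
```

```bash
python3 - <<'E'
from h import *
b=snapshot("scene")[:,:,::-1];cv2.imwrite("pics/s9.png",b)
s=sense();p=s["tcp_pos"];print(proj("scene",[p,p+[0,0,.02]]),s["tau"].round(1),s["q"].round(4))
print(b[260:280,283:299].astype(int)[:,:,2])
E
```

```text
[[290.80183582 274.93917381]
 [290.24746026 272.1797104 ]] [  0.  -53.9 -13.    0.   -0.   -0. ] [-0.0914  0.8871  1.3715  0.      0.8832  0.0466]
[[34 37 34 36 34 34 34 32 31 31 34 32 30 28 28 27]
 [32 34 33 34 34 34 33 34 35 33 30 32 30 26 17 17]
 [34 36 33 35 35 32 33 34 34 32 33 32 27 19 12 11]
 [33 34 34 35 35 33 34 34 34 35 31 29 24 17  6  4]
 [31 33 32 34 35 32 33 36 36 36 37 30 24 14  6  6]
 [33 33 32 33 31 33 31 38 46 52 48 37 22  9 11  7]
 [33 32 34 30 32 32 33 42 58 69 67 50 25 11  5  5]
 [34 35 33 32 32 35 36 46 61 78 81 62 33  8  8  5]
 [35 34 34 32 32 37 45 56 69 80 86 69 38 14 10  4]
 [35 32 33 34 35 42 60 77 82 82 85 71 39 16  5  7]
 [32 34 31 31 34 48 73 92 92 83 83 68 39 13  9 14]
 [31 28 27 29 34 49 76 98 96 80 71 55 33 14  9 19]
 [31 24 24 27 30 44 71 93 93 72 51 34 13  5 11 16]
 [23 23 15 17 23 36 60 82 79 56 28 11  9  4 10 16]
 [16 14 10  5  9 23 40 51 49 31 13 10 11  5  8 17]
 [12  4  6  2 10 10 16 20 19 14 11  3  7  9  9 16]
 [ 4  8  6  7  7  7  1  8  4  6 11  5  5 12 10 12]
 [10  4  5  7  4 10  8  9  3  9  4  5  8  9 10 11]
 [ 6  4  3  5  5  6  3  8  7  6  7  2  9  8  6 10]
 [ 6  9  8  7  8  3  7  6  2  7  4  5  4  8  6  4]]
```

>>> apply_moves(
  plan=[
    [0,0,0.001,0,0,0,1],
    [0,0,0.001,0,0,0,1],
  ],
)

```text
t: 20.42
tcp_pos: [0.6933, 0.048, -0.0242]
tool_rot: [0.754, 0.657, 0.0, -0.0]
force: [0.5, -0.6, 0.0]
finger_gap: 0.001
gripper_force: 0.0
```

>>> apply_moves(
  plan=[
    [0,0,0.001,0,0,0,1],
    [0,0,0.001,0,0,0,1],
  ],
)

```text
t: 20.68
tcp_pos: [0.6933, 0.048, -0.0263]
tool_rot: [0.754, 0.657, -0.0, -0.0]
force: [0.4, -0.1, -0.1]
finger_gap: 0.001
gripper_force: 0.0
```

>>> apply_moves(
  plan=[
    [0,0,0.001,0,0,0,1],
    [0,0,0.001,0,0,0,1],
  ],
)

```text
t: 20.92
tcp_pos: [0.6934, 0.048, -0.0282]
tool_rot: [0.754, 0.657, 0.0, 0.0]
force: [-0.1, 0.5, 1.0]
finger_gap: 0.001
gripper_force: 0.0
```

>>> apply_moves(
  plan=[
    [0,0,0.001,0,0,0,1],
    [0,0,0.001,0,0,0,1],
  ],
)

```text
t: 21.18
tcp_pos: [0.6933, 0.048, -0.0302]
tool_rot: [0.754, 0.657, -0.0, 0.0]
force: [0.0, 0.4, -0.9]
finger_gap: 0.004
gripper_force: 0.0
```

>>> apply_moves(
  plan=[
    [0,0,0.001,0,0,0,1],
    [0,0,0.001,0,0,0,1],
  ],
)

```text
t: 21.42
tcp_pos: [0.6933, 0.048, -0.0323]
tool_rot: [0.754, 0.657, 0.0, -0.0]
force: [0.1, 0.2, -0.2]
finger_gap: 0.0
gripper_force: 0.0
```

>>> apply_moves(
  plan=[
    [0,0,0.001,0,0,0,1],
    [0,0,0.001,0,0,0,1],
  ],
)

```text
t: 21.68
tcp_pos: [0.6933, 0.0479, -0.0343]
tool_rot: [0.754, 0.657, -0.0, -0.0]
force: [-0.1, 0.2, -0.1]
finger_gap: -0.001
gripper_force: 0.0
```

>>> apply_moves(
  plan=[
    [0,0,0.001,0,0,0,1],
    [0,0,0.001,0,0,0,1],
  ],
)

```text
t: 21.92
tcp_pos: [0.6934, 0.0479, -0.0344]
tool_rot: [0.754, 0.657, -0.0, -0.0]
force: [-4.1, 0.6, 12.9]
finger_gap: -0.002
gripper_force: 6.4
```

```bash
python3 - <<'E'
from h import *
b=snapshot("scene")[:,:,::-1]
s=sense();p=s["tcp_pos"];print(p,proj("scene",[p]),s["force"])
print(b[264:282,283:299].astype(int)[:,:,2])
E
```

```text
[ 0.69338121  0.04795028 -0.03437233] [[291.09023532 276.58897971]] [-2.27459948 -0.30776972  8.75516443]
[[34 35 34 35 37 36 34 35 35 33 33 31 28 20 16 10]
 [33 34 33 33 32 32 33 33 35 34 34 29 25 18  3  4]
 [32 33 32 34 32 32 31 34 39 42 39 35 29 16  7  7]
 [32 33 32 32 30 31 32 36 50 59 56 47 29 17  8  6]
 [33 34 34 32 34 32 32 41 59 73 76 63 38 13  0  2]
 [35 34 33 32 31 34 37 46 59 76 84 74 45 19  8  7]
 [35 35 34 32 31 34 45 62 72 79 89 79 51 15  2  9]
 [35 31 30 30 33 42 61 81 88 84 87 82 53 21  5  8]
 [33 31 31 32 34 46 71 94 96 86 82 74 48 17 11 13]
 [32 29 27 30 32 45 71 94 95 82 67 55 32 10  7 11]
 [30 29 26 24 30 37 63 86 91 75 50 31 18  5 13 14]
 [25 20 14 12 20 26 46 68 77 58 32 11  8 10 10  8]
 [18 11  5  4  8 14 27 42 46 32 16  5  5 10  3  7]
 [ 8  5  9  7  5  5 11 13 16 12  6  8  3 12  3  3]
 [ 8  6  7  5  5  7  3  6  4  5  5 10  4  3  6 11]
 [ 3  6 12  5  3  5  5  6  6  8  7  6  4  2  4  3]
 [ 6  4  5  5  7  8  3  6  5  8  4  7 10  4  5  7]
 [ 7  8  2  5  5  5  7  6  7  3  4  1  0  5  7 10]]
```

```bash
cat >> h.py <<'E'
def back(n,uv,z):
    return least_squares(lambda X:(proj(n,[[X[0],X[1],z]])[0]-uv),[.6,0]).x
E
python3 - <<'E'
from h import *
for uv,z,r in (((292.2,274.8),0,(.6933,.048)),((291.1,269.5),.036,(.6933,.048)),((294.9,257.7),.083,(.677,.0512))):
    X=back("scene",np.array(uv),z);print(X,((X-r)*1000).round(1))
E
```

```text
[0.69627475 0.05779918] [3.  9.8]
[0.69613713 0.05730635] [2.8 9.3]
[0.67849106 0.05937498] [1.5 8.2]
```

The reported pose is offset. The real tip is about (+2, +9, +34) mm from the reading, so the fingers had been above the jaws all along. I'll fold that into the helper and redo the jaw touch.

```bash
sed -i 's/d=s\["tcp_pos"\]\[:2\]-V\[:2\]/d=s["tcp_pos"][:2]+[.002,.009]-V[:2]/; s/s\["tcp_pos"\]\[2\]\*1000/s["tcp_pos"][2]*1000+34/' st.py; python3 st.py
```

```text
t 21.98 vise xy mm [122.6  76. ] z -0.4 yaw -0.1378 tilt [-0.     -0.0001] F [-2.3 -0.3  8.8] M [ 0.01  0.53 -0.03] gap 0.004 q [-0.09  0.9   1.37 -0.    0.86  0.05]
```

>>> apply_moves(
  plan=[
    [0,0,-0.02,0,0,0,1],
    [0,0,-0.02,0,0,0,1],
    [0,0,-0.02,0,0,0,1],
    [0,-0.025,0,0,0,0,1],
    [0,-0.025,0,0,0,0,1],
    [0,-0.025,0,0,0,0,1],
    [-0.008,0,0,0,0,0,1],
    [0,0,0,0,0,0,1],
  ],
)

```text
t: 22.98
tcp_pos: [0.6199, 0.0494, 0.0249]
tool_rot: [0.754, 0.656, 0.001, 0.001]
force: [0.1, -1.0, -0.3]
finger_gap: 0.001
gripper_force: 0.0
```

```bash
python3 st.py
```

```text
t 22.98 vise xy mm [49.7 67.4] z 58.9 yaw -0.1389 tilt [ 0.0033 -0.0005] F [ 0.1 -1.  -0.3] M [-0.03  0.05  0.07] gap 0.001 q [-0.1   0.75  1.57 -0.    0.82  0.04]
```

Contact is expected at y≈56.

>>> apply_moves(
  plan=[
    [-0.003,-0.002,0,0,0,0,1],
    [-0.003,0,0,0,0,0,1],
    [-0.002,0,0,0,0,0,1],
  ],
)

```text
t: 23.35
tcp_pos: [0.6175, 0.0473, 0.0244]
tool_rot: [0.755, 0.655, 0.005, -0.001]
force: [2.7, 18.4, 0.1]
finger_gap: -0.005
gripper_force: 9.6
```

>>> apply_moves(
  plan=[
    [-0.001,0,0,0,0,0,1],
    [-0.001,0,0,0,0,0,1],
  ],
)

```text
t: 23.6
tcp_pos: [0.6175, 0.0473, 0.0244]
tool_rot: [0.755, 0.655, 0.006, -0.002]
force: [4.4, 22.9, -0.3]
finger_gap: 0.002
gripper_force: 11.4
```

>>> apply_moves(
  plan=[
    [-0.001,0,0,0,0,0,1],
    [-0.001,0,0,0,0,0,1],
  ],
)

```text
t: 23.85
tcp_pos: [0.6176, 0.0474, 0.0244]
tool_rot: [0.756, 0.655, 0.007, -0.003]
force: [6.6, 28.6, 0.0]
finger_gap: -0.004
gripper_force: 14.3
```

```bash
python3 st.py
```

```text
t 23.85 vise xy mm [47.6 65.1] z 58.4 yaw -0.1428 tilt [0.0069 0.0127] F [ 6.6 28.6  0. ] M [ 4.4  -0.92  0.01] gap -0.004 q [-0.11  0.74  1.58  0.02  0.81  0.02]
```

>>> apply_moves(
  plan=[
    [0.008,0,0,0,0,0,1],
    [0,0,0,0,0,0,1],
    [0,0,0,0,0,0,1],
  ],
)

```text
t: 24.22
tcp_pos: [0.6159, 0.0473, 0.0238]
tool_rot: [0.755, 0.656, 0.001, -0.0]
force: [1.7, 6.8, 0.6]
finger_gap: 0.002
gripper_force: 3.2
```

```bash
python3 st.py
```

```text
t 24.23 vise xy mm [45.9 64.8] z 57.8 yaw -0.1396 tilt [0.0007 0.0019] F [1.7 6.8 0.6] M [ 0.94 -0.19 -0.05] gap 0.002 q [-0.11  0.75  1.58  0.    0.82  0.03]
```

```bash
sed -i 's/+\[.002,.009\]//' st.py; python3 st.py
```

```text
t 24.23 vise xy mm [45.2 55.6] z 57.8 yaw -0.1396 tilt [0.0007 0.0019] F [1.7 6.8 0.6] M [ 0.94 -0.19 -0.05] gap 0.002 q [-0.11  0.75  1.58  0.    0.82  0.03]
```

>>> apply_moves(
  plan=[
    [0.025,0,0,0,0,0,1],
    [0.026,0,0,0,0,0,1],
    [0,-0.012,0.008,0,0,0,1],
    [0,-0.012,0,0,0,0,1],
    [0,0,0,0,0,0,1],
  ],
)

```text
t: 24.85
tcp_pos: [0.5964, 0.0996, 0.0154]
tool_rot: [0.754, 0.656, -0.001, -0.001]
force: [1.0, -0.8, 0.2]
finger_gap: -0.0
gripper_force: 0.0
```

```bash
python3 st.py
```

```text
t 24.85 vise xy mm [ 18.7 104.7] z 49.4 yaw -0.1388 tilt [-0.0033 -0.0003] F [ 1.  -0.8  0.2] M [ 0.03 -0.08  0.04] gap -0.0 q [-0.02  0.75  1.61 -0.    0.79  0.12]
```

>>> apply_moves(
  plan=[
    [-0.004,0.002,0,0,0,0,1],
    [-0.005,0,0,0,0,0,1],
    [-0.005,0,0,0,0,0,1],
    [-0.005,0,0,0,0,0,1],
    [-0.005,0,0,0,0,0,1],
    [-0.004,0,0,0,0,0,1],
    [-0.003,0,0,0,0,0,1],
    [0,0,0,0,0,0,1],
  ],
)

```text
t: 25.85
tcp_pos: [0.5962, 0.0691, 0.0157]
tool_rot: [0.754, 0.657, -0.0, -0.0]
force: [-0.7, -0.5, 0.2]
finger_gap: 0.0
gripper_force: 0.0
```

```bash
python3 st.py
```

```text
t 25.85 vise xy mm [22.7 74.5] z 49.7 yaw -0.138 tilt [-0.0005 -0.0004] F [-0.7 -0.5  0.2] M [ 0.04  0.01 -0.  ] gap 0.0 q [-0.07  0.74  1.62 -0.    0.77  0.07]
```

>>> apply_moves(
  plan=[
    [-0.002,0,0,0,0,0,1],
    [-0.0015,0,0,0,0,0,1],
    [0,0,0,0,0,0,1],
    [0,0,0,0,0,0,1],
  ],
)

```text
t: 26.35
tcp_pos: [0.5958, 0.0659, 0.0158]
tool_rot: [0.754, 0.657, -0.0, 0.0]
force: [0.1, 0.1, -0.3]
finger_gap: -0.004
gripper_force: 0.0
```

```bash
python3 st.py
```

```text
t 26.35 vise xy mm [22.8 71.3] z 49.8 yaw -0.1379 tilt [-0.0002 -0.0002] F [ 0.1  0.1 -0.3] M [ 0.01 -0.    0.  ] gap -0.004 q [-0.08  0.74  1.63 -0.    0.77  0.06]
```

>>> apply_moves(
  plan=[
    [-0.0007,0,0,0,0,0,1],
    [0,0,0,0,0,0,1],
    [0.018,0,0,0,0,0,1],
    [0.018,0,0,0,0,0,1],
    [0,-0.022,0,0,0,0,1],
    [0,-0.0215,0,0,0,0,1],
    [0,0,0,0,0,0,1],
    [0,0,0,0,0,0,1],
  ],
)

```text
t: 27.35
tcp_pos: [0.5593, 0.1076, 0.0161]
tool_rot: [0.754, 0.657, 0.001, 0.001]
force: [-0.2, 0.0, -0.2]
finger_gap: -0.001
gripper_force: 0.0
```

```bash
python3 st.py;  python3 - <<'E'
from h import *
cv2.imwrite("pics/s10.png",snapshot("scene")[:,:,::-1])
E
```

```text
t 27.35 vise xy mm [-19.1 107.6] z 50.1 yaw -0.1372 tilt [0.0024 0.    ] F [-0.2  0.  -0.2] M [ 0.   -0.02 -0.02] gap -0.001 q [-0.01  0.72  1.71  0.    0.71  0.13]
```

>>> apply_moves(
  plan=[
    [-0.005,0,0,0,0,0,1],
    [-0.005,0,0,0,0,0,1],
    [-0.005,0,0,0,0,0,1],
    [-0.005,0,0,0,0,0,1],
    [-0.005,0,0,0,0,0,1],
    [-0.004,0,0,0,0,0,1],
    [-0.003,0,0,0,0,0,1],
    [0,0,0,0,0,0,1],
  ],
)

```text
t: 28.4
tcp_pos: [0.5533, 0.075, 0.0158]
tool_rot: [0.754, 0.657, -0.0, 0.0]
force: [0.1, 0.0, 0.3]
finger_gap: -0.0
gripper_force: 0.0
```

```bash
python3 st.py
```

```text
t 28.4 vise xy mm [-20.6  74.5] z 49.8 yaw -0.1381 tilt [-0.     -0.0002] F [0.1 0.  0.3] M [ 0.03 -0.02  0.05] gap -0.0 q [-0.07  0.71  1.73 -0.    0.7   0.07]
```

>>> apply_moves(
  plan=[
    [-0.002,0,0,0,0,0,1],
    [-0.0018,0,0,0,0,0,1],
    [0,0,0,0,0,0,1],
    [0,0,0,0,0,0,1],
  ],
)

```text
t: 28.9
tcp_pos: [0.5527, 0.0714, 0.0158]
tool_rot: [0.754, 0.657, -0.0, 0.0]
force: [0.1, -0.7, -0.5]
finger_gap: -0.001
gripper_force: 0.0
```

```bash
python3 st.py
```

```text
t 28.9 vise xy mm [-20.6  70.9] z 49.8 yaw -0.1379 tilt [-0.     -0.0001] F [ 0.1 -0.7 -0.5] M [-0.03  0.03  0.01] gap -0.001 q [-0.07  0.71  1.74 -0.    0.7   0.07]
```

>>> apply_moves(
  plan=[
    [0.018,0,0,0,0,0,1],
    [0.018,0,0,0,0,0,1],
    [0,0,-0.05,0,0,0,1],
    [0,0,-0.05,0,0,0,1],
    [-0.04,-0.03,0,0,0,0,1],
    [-0.04,-0.03,0,0,0,0,1],
    [-0.04,-0.03,0,0,0,0,1],
    [0,0,0,0,0,0,1],
  ],
)

```text
t: 29.9
tcp_pos: [0.4493, 0.0007, 0.1158]
tool_rot: [0.755, 0.656, -0.001, -0.001]
force: [1.3, -0.2, 0.0]
finger_gap: -0.003
gripper_force: 0.0
```

```bash
python3 st.py; python3 - <<'E'
from h import *
b=snapshot("scene")[:,:,::-1];cv2.imwrite("pics/s11.png",b)
t=snapshot("top")[:,:,::-1];cv2.imwrite("pics/t11.png",t)
V=[.5635,-.0016,-.137]
i=cv2.resize((255*(b[185:265,270:350]/255.)**.7).astype(np.uint8),None,fx=7,fy=7,interpolation=cv2.INTER_CUBIC)
for x in(21,-21):
  for a in (proj("scene",world(V,[(x-5,60,60),(x+5,60,60),(x-5,-60,60),(x+5,-60,60)]))-(270,185)+.5)*7: cv2.circle(i,tuple(int(v) for v in a),3,(0,0,255),1)
cv2.imwrite("pics/c8.png",i)
E
```

```text
t 29.9 vise xy mm [-113.5  -13.4] z 149.8 yaw -0.1403 tilt [-0.0031  0.0007] F [ 1.3 -0.2  0. ] M [ 0.03 -0.04 -0.01] gap -0.003 q [-0.25  0.43  1.94 -0.    0.77 -0.11]
```

View pics/c8.png

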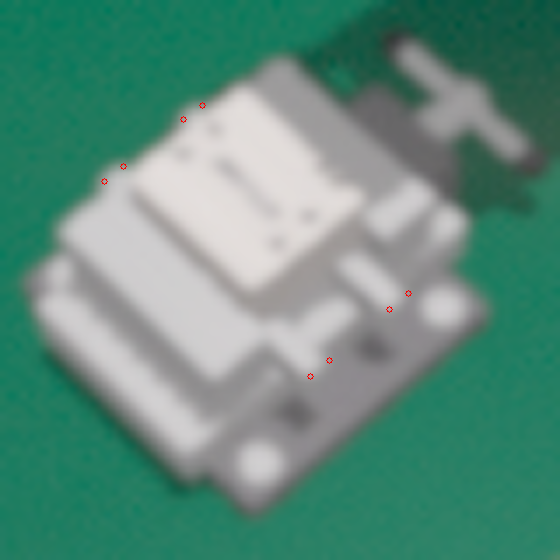

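Both parallel ends at (300,370) and (390,300) sit on the marks projected for centred bars. Now over to the block centre.

>>> apply_moves(
  plan=[
    [0.0034,0.0284,0,0,0,0,1],
    [0.0034,0.0284,0,0,0,0,1],
    [0.0034,0.0284,0,0,0,0,1],
    [0.0034,0.0284,0,0,0,0,1],
    [0,0,0,0,0,0,1],
    [0,0,0.012,0,0,0,1],
    [0,0,0.012,0,0,0,1],
    [0,0,0,0,0,0,1],
  ],
)

```text
t: 31.0
tcp_pos: [0.5643, -0.001, 0.0902]
tool_rot: [0.754, 0.657, -0.001, -0.002]
force: [-0.4, -0.5, 0.7]
finger_gap: 0.004
gripper_force: 0.0
```

```bash
python3 st.py
```

```text
t 31.0 vise xy mm [0.7 0.7] z 124.2 yaw -0.138 tilt [-0.0042  0.0009] F [-0.4 -0.5  0.7] M [-0.01  0.03 -0.  ] gap 0.004 q [-0.2   0.59  1.68  0.    0.87 -0.06]
```

>>> apply_moves(
  plan=[
    [0,0,0.003,0,0,0,1],
    [0,0,0.003,0,0,0,1],
    [0,0,0.003,0,0,0,1],
    [0,0,0.002,0,0,0,1],
    [0,0,0.001,0,0,0,1],
    [0,0,0,0,0,0,1],
  ],
)

```text
t: 31.75
tcp_pos: [0.5664, -0.0014, 0.0798]
tool_rot: [0.754, 0.657, -0.0, -0.0]
force: [0.4, 0.3, 0.4]
finger_gap: -0.0
gripper_force: 0.0
```

>>> apply_moves(
  plan=[
    [0,0,0.001,0,0,0,1],
    [0,0,0.001,0,0,0,1],
    [0,0,0.001,0,0,0,1],
  ],
)

```text
t: 32.12
tcp_pos: [0.5664, -0.0015, 0.0768]
tool_rot: [0.754, 0.657, 0.0, 0.0]
force: [-0.7, -0.0, -0.5]
finger_gap: 0.001
gripper_force: 0.0
```

>>> apply_moves(
  plan=[
    [0,0,0.001,0,0,0,1],
    [0,0,0.001,0,0,0,1],
    [0,0,0.001,0,0,0,1],
  ],
)

```text
t: 32.5
tcp_pos: [0.5664, -0.0015, 0.0737]
tool_rot: [0.754, 0.657, -0.0, -0.0]
force: [-0.2, -0.7, 0.6]
finger_gap: 0.002
gripper_force: 0.0
```

>>> apply_moves(
  plan=[
    [0,0,0.001,0,0,0,1],
    [0,0,0.001,0,0,0,1],
  ],
)

```text
t: 32.75
tcp_pos: [0.5664, -0.0014, 0.0718]
tool_rot: [0.754, 0.657, 0.0, 0.0]
force: [-0.2, 0.0, -0.0]
finger_gap: 0.007
gripper_force: 0.0
```

>>> apply_moves(
  plan=[
    [0,-0.0025,0.001,0,0,0,1],
    [0,0,0.001,0,0,0,1],
  ],
)

```text
t: 33.0
tcp_pos: [0.5635, -0.001, 0.0697]
tool_rot: [0.754, 0.657, -0.0, -0.0]
force: [1.3, -0.4, -1.0]
finger_gap: 0.001
gripper_force: 0.0
```

>>> apply_moves(
  plan=[
    [0,0,0.001,0,0,0,1],
    [0,0,0.0005,0,0,0,1],
  ],
)

```text
t: 33.25
tcp_pos: [0.564, -0.0011, 0.0683]
tool_rot: [0.754, 0.657, 0.0, 0.0]
force: [0.4, -0.6, -0.1]
finger_gap: 0.003
gripper_force: 0.0
```

>>> apply_moves(
  plan=[
    [0,0,0.001,0,0,0,1],
    [0,0,0.0005,0,0,0,1],
  ],
)

```text
t: 33.5
tcp_pos: [0.5639, -0.0011, 0.0667]
tool_rot: [0.754, 0.657, -0.0, -0.0]
force: [0.2, 0.8, 0.5]
finger_gap: -0.001
gripper_force: 0.0
```

>>> apply_moves(
  plan=[
    [0,0,0.001,0,0,0,1],
    [0,0,0.0005,0,0,0,1],
  ],
)

```text
t: 33.75
tcp_pos: [0.5639, -0.0011, 0.0653]
tool_rot: [0.754, 0.657, -0.0, -0.0]
force: [0.5, -0.0, -0.1]
finger_gap: -0.0
gripper_force: 0.0
```

>>> apply_moves(
  plan=[
    [0,0,0.001,0,0,0,1],
    [0,0,0.0005,0,0,0,1],
  ],
)

```text
t: 34.0
tcp_pos: [0.564, -0.0011, 0.0649]
tool_rot: [0.754, 0.657, 0.0, 0.0]
force: [-1.5, 0.5, 10.6]
finger_gap: -0.003
gripper_force: 4.6
```

>>> apply_moves(
  plan=[
    [0,0,0.001,0,0,0,1],
    [0,0,0.0005,0,0,0,1],
  ],
)

```text
t: 34.25
tcp_pos: [0.564, -0.0011, 0.0637]
tool_rot: [0.754, 0.657, 0.0, 0.0]
force: [-2.5, 1.0, 10.1]
finger_gap: 0.001
gripper_force: 4.8
```

>>> apply_moves(
  plan=[
    [0,0,0.001,0,0,0,1],
    [0,0,0.0005,0,0,0,1],
  ],
)

```text
t: 34.5
tcp_pos: [0.564, -0.0011, 0.0622]
tool_rot: [0.754, 0.657, 0.0, 0.0]
force: [-2.3, 0.5, 10.1]
finger_gap: 0.003
gripper_force: 4.8
```

Touched, and the block is sliding at about 10 N. Smaller steps now.

>>> apply_moves(
  plan=[
    [0,0,0.0005,0,0,0,1],
    [0,0,0.0005,0,0,0,1],
  ],
)

```text
t: 34.75
tcp_pos: [0.564, -0.0011, 0.0612]
tool_rot: [0.754, 0.657, 0.0, 0.0]
force: [-2.3, 0.0, 9.4]
finger_gap: -0.001
gripper_force: 4.8
```

>>> apply_moves(
  plan=[
    [0,0,0.0005,0,0,0,1],
    [0,0,0.0005,0,0,0,1],
  ],
)

```text
t: 35.0
tcp_pos: [0.564, -0.0011, 0.0603]
tool_rot: [0.754, 0.657, 0.0, 0.0]
force: [-1.6, 0.2, 9.7]
finger_gap: -0.005
gripper_force: 4.8
```

>>> apply_moves(
  plan=[
    [0,0,0.0004,0,0,0,1],
    [0,0,0.0004,0,0,0,1],
  ],
)

```text
t: 35.25
tcp_pos: [0.564, -0.0011, 0.0595]
tool_rot: [0.754, 0.657, 0.0, 0.0]
force: [-2.5, -0.3, 13.4]
finger_gap: 0.001
gripper_force: 6.3
```

>>> apply_moves(
  plan=[
    [0,0,0.0004,0,0,0,1],
    [0,0,0.0004,0,0,0,1],
  ],
)

```text
t: 35.5
tcp_pos: [0.5641, -0.0011, 0.0595]
tool_rot: [0.754, 0.657, 0.0, 0.0]
force: [-3.8, -0.1, 17.1]
finger_gap: 0.002
gripper_force: 8.7
```

>>> apply_moves(
  plan=[
    [0,0,0.0004,0,0,0,1],
    [0,0,0.0004,0,0,0,1],
    [0,0,0,0,0,0,1],
  ],
)

```text
t: 35.88
tcp_pos: [0.5641, -0.0011, 0.0595]
tool_rot: [0.754, 0.657, 0.0, 0.001]
force: [-5.3, 0.5, 19.1]
finger_gap: -0.002
gripper_force: 10.0
```

```bash
python3 st.py
```

```text
t 35.88 vise xy mm [0.5 0.6] z 93.5 yaw -0.1376 tilt [ 0.0012 -0.0005] F [-5.3  0.5 19.1] M [ 0.11  0.86 -0.05] gap -0.002 q [-0.2   0.64  1.7  -0.    0.8  -0.06]
```

>>> apply_moves(
  plan=[
    [0,0,0.0004,0,0,0,1],
    [0,0,0.0004,0,0,0,1],
    [0,0,0,0,0,0,1],
  ],
)

```text
t: 36.25
tcp_pos: [0.5641, -0.0011, 0.0595]
tool_rot: [0.754, 0.657, 0.0, 0.001]
force: [-6.0, 1.2, 24.9]
finger_gap: 0.001
gripper_force: 12.5
```

>>> apply_moves(
  plan=[
    [0,0,0.0003,0,0,0,1],
    [0,0,0.0002,0,0,0,1],
    [0,0,0,0,0,0,1],
  ],
)

```text
t: 36.62
tcp_pos: [0.5642, -0.0011, 0.0594]
tool_rot: [0.754, 0.657, 0.0, 0.001]
force: [-6.3, 0.4, 29.0]
finger_gap: 0.002
gripper_force: 14.1
```

>>> apply_moves(
  plan=[
    [0,0,-0.0005,0,0,0,1],
    [0,0,0,0,0,0,1],
    [0,0,0,0,0,0,1],
  ],
)

```text
t: 37.0
tcp_pos: [0.5641, -0.0011, 0.0595]
tool_rot: [0.754, 0.657, 0.0, 0.001]
force: [-6.0, 0.9, 25.3]
finger_gap: -0.0
gripper_force: 12.5
```

>>> apply_moves(
  plan=[
    [0,0,0,0,0,0,1],
    [0,0,0,0,0,0,1],
    [0,0,0,0,0,0,1],
    [0,0,0,0,0,0,1],
  ],
)

```text
t: 37.5
tcp_pos: [0.5641, -0.0012, 0.0595]
tool_rot: [0.754, 0.657, 0.0, 0.001]
force: [-5.8, 0.5, 24.8]
finger_gap: 0.0
gripper_force: 12.5
```

>>> apply_moves(
  plan=[
    [0,0,0,0,0,0,1],
    [0,0,0,0,0,0,1],
    [0,0,0,0,0,0,1],
    [0,0,0,0,0,0,1],
    [0,0,0,0,0,0,1],
    [0,0,0,0,0,0,1],
  ],
)

```text
t: 38.25
tcp_pos: [0.5641, -0.0012, 0.0595]
tool_rot: [0.754, 0.657, 0.0, 0.001]
force: [-6.7, -0.7, 25.8]
finger_gap: 0.003
gripper_force: 12.5
```

>>> apply_moves(
  plan=[
    [0,0,-0.001,0,0,0,1],
    [0,0,-0.001,0,0,0,1],
    [0,0,-0.003,0,0,0,1],
    [0,0,-0.01,0,0,0,1],
    [0,0,-0.02,0,0,0,1],
    [0,0,-0.03,0,0,0,1],
    [0,0,-0.03,0,0,0,1],
    [0,0,0,0,0,0,1],
  ],
)

```text
t: 39.25
tcp_pos: [0.566, -0.0014, 0.1531]
tool_rot: [0.754, 0.657, 0.002, 0.002]
force: [0.3, -0.1, -0.0]
finger_gap: 0.002
gripper_force: 0.0
```

>>> apply_moves(
  plan=[
    [-0.02,-0.03,0,0,0,0,1],
    [-0.02,-0.03,0,0,0,0,1],
    [-0.02,-0.03,0,0,0,0,1],
    [-0.02,-0.03,0,0,0,0,1],
    [-0.02,-0.02,0,0,0,0,1],
    [0,0,0,0,0,0,1],
    [0,0,0,0,0,0,1],
  ],
)

```text
t: 40.12
tcp_pos: [0.4121, -0.0809, 0.1503]
tool_rot: [0.754, 0.656, 0.0, -0.0]
force: [-0.5, 0.2, 0.3]
finger_gap: -0.006
gripper_force: 0.0
```

```bash
python3 - <<'E'
from h import *
b=snapshot("scene")[:,:,::-1].astype(float).sum(2)/3;o=cv2.imread("pics/s11.png").astype(float).sum(2)/3
z=cv2.imread("pics/scene0.png").astype(float).sum(2)/3
V=[.5635,-.0016,-.137]
# brightness along each parallel's top centreline (vise y 44..92, step 3)
ys=np.arange(44,95,3)
for x in(21,-21):
    p=proj("scene",world(V,[(x,y,60) for y in ys])).astype(np.float32)
    for im in(z,o,b): print(x,cv2.remap(im.astype(np.float32),p[:,0],p[:,1],cv2.INTER_LINEAR).ravel().round().astype(int))
s=sense();print(s["t"],s["force"])
E
```

```text
21 [188 188 186 184 182 183 181 181 182 182 180 177 165 133  98  74  64]
21 [188 189 187 183 175 153 126 113 111 111 110 110 109 104  88  70  61]
21 [188 189 187 184 175 154 126 113 110 110 110 110 109 104  87  70  63]
-21 [179 180 182 183 182 181 183 181 183 187 187 186 176 152 111  77  63]
-21 [183 183 185 182 174 154 127 115 116 122 125 122 115 105  89  70  61]
-21 [183 183 184 182 174 154 127 115 117 122 124 122 115 105  88  69  61]
40.175 [-0.41565507 -0.09426417  0.87735376]
```

```bash
python3 -c "
from station import *
print(sign_off())"
```

```text
the job is handed in; nothing more can be done
None
```

I slid both parallels back to centre, to within about 1 mm by jaw touch and camera. I then pressed the block down on to them at about 25 N for over a second, peaking at 29 N, and handed in at 40 s. I did not test by pushing whether the parallels now stay put.

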